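# Bolt the long store chest shut

## Task

Two closed wooden store chests stand on the shop counter. Bolt the lid of the long one shut: lift its steel slide bolt by the upright tab until it clears the bump in its track, slide it over and fully home through the keeper arch, let it drop back down and let go. Leave the small chest's bolt as it is.

Things in the scene. Friction and masses are not known exactly. Their poses are not given: they have to be found in the camera images.
- long_chest: The longer of two low closed wooden chests, fixed on the counter: 300 mm along its x, 180 along y, 100 high to the lid's top. Origin: centre of its underside; z up, x along its length towards the end with the steel keeper arch (chest x 100 to 118 mm, 46 mm above the lid). Its bolt lies on the lid along y = 0. Guide cheeks beside the bolt reach 28 mm above the lid.
- long_chest_bolt_grip (a point): Point to grip on its bolt: centre line of the upright steel tab (14 mm thick along chest x, 26 wide along y), free from 40 mm below this point to 18 above. The bolt (about 0.25 kg) moves only along chest x and up. The point starts at chest x -60 to -48 mm, height 163 mm; fully home (end stop) is +20 mm. Lift is at most 16 mm (stop); it sinks back by its weight. Sliding takes about 2 N. Axes: the chest's.
- long_chest_bump (a point): Centre of the top of the fixed bump in the long chest's bolt track, at chest x -29 mm, 12 mm long along x, 8 mm high above the track: it blocks the bolt's foot (20 mm long along x, centred below the tab, resting on the track) unless the bolt is lifted by more than 8 mm. The foot is past it once the grip point is beyond chest x -13 mm.
- small_chest_bolt_grip (a point): The same point on the like bolt of the small chest (190 mm by 150 mm, 80 mm high), which is to be left alone; 143 mm above the counter.

How it is judged:
On the way:
1. the long chest's bolt is lifted by more than 6 mm (z of long_chest_bolt_grip in the frame of long_chest above 0.169 m), for 0.05 s.
At the end, for the whole second after the job is handed in: The long chest's bolt is home through the keeper (within 14 mm of its end stop) and has dropped back down (within 4 mm of its lowest height); the small chest's bolt is where it was (x of long_chest_bolt_grip in the frame of long_chest above 0.006 m and z of long_chest_bolt_grip in the frame of long_chest below 0.167 m); the robot touches nothing.
It fails at once if the small chest's bolt is moved by more than 10 mm (distance of small_chest_bolt_grip from where it was at the start of the episode above 0.01 m).
It also fails if it takes over 32 s, if anything falls off the work surface, if the arm or the gripper's body presses on something with over 40 N, if the wrist force passes 120 N, or if a joint passes its speed limit or range.

## Robot

A 6-joint arm with a two-finger parallel gripper is mounted at the origin on the work surface. World frame = base frame: x ahead of the robot, y to its left, z up, the work surface at z = 0. Lengths are in m, angles in rad, forces in N, time in s.
With the tool pointing down it reaches from about 0.3 to 0.875 m from the base axis. Payload 4.2 kg.
Tool frame: the origin (TCP) lies at the centre of the arm's flange, where the gripper is bolted on; the fingertips stand 173 mm ahead of it and the grasp point (between the pads) lies 155 mm ahead of it; z points along the fingers, y is the line along which they close (so a half turn about z gives the same grasp; the last joint's range is limited). The gripper opens to 85 mm and grips with 20 to 120 N. Pads are 22 mm wide; open, the fingers measure 114 mm over their backs; the gripper's body (76 mm by 85 mm) begins 54 mm behind the grasp point. The pads swing forward as they close: fully open they stand 13 mm farther back than shut.
Start: joints at [-1.266, 0.32, 1.565, -0, 1.257, -0.02], TCP at [0.183, -0.545, 0.405] pointing down, gripper open.
Joint ranges: [-3.11, 3.11], [-0.84, 2.01], [0.21, 2.61], [-1.34, 4.49], [0.05, 2.63], [-2.56, 2.56]. Speed limits (rad/s): [2.57, 2.57, 3.14, 3.14, 3.14, 3.14].

## Interface

Orientations are given as a rotation vector (axis times angle).
In Python, from rig import bot, vision gives the robot as it stands.
- The arm moves only by the tool play_rows, never from a script. Its argument "rows" is a list of rows, each a list of 6 numbers: the shift along the tool's x, y, z as a fraction of full scale, then the turn, a rotation vector about the tool's x, y, z as a fraction of full scale. In form: [[x, y, z, wx, wy, wz], ...]. A call has 1 to 10 rows; each row shifts and turns the commanded pose from where the row before left it, along the tool's axes as they then stand; what a row does not reach is not made up. Full scale, the value 1, is 200 mm for a shift and pi rad for a turn. A row lasts 1/12 s, in which the tool goes at most 41.7 mm and 7.16 degrees, less where a joint would pass 70% of its speed; a pose out of reach is approached as far as the arm can. A call with a number of a shift or a turn outside -1 to 1 is refused whole. A call with a gripper value outside its range is refused whole. "grip" is the gripper command: -1 is fully open, 1 is shut, values between are in proportion, set as the call begins (left out, the last holds). The fingers move at their own pace and stop on an object; "force" is the grip in N (left out, the last holds). Time passes only in rows, so rows that do not move let the fingers close. It gives the time, the measured TCP pose, the force, the opening and the grip force at its end, in the units of the state.
- bot.state(): the state, without advancing time (a new reading comes with each control period).
- vision.grab_frame(name): name is "scene" or "top"; returns a dict with "pixels" (384x512x3 uint8, red, green, blue), "fx", "fy", "cx", "cy" (pixels), "R" (3x3) and "t" (3): a world point X has camera coordinates R X + t. Camera axes: x right, y down, z forward; pixel columns grow to the right and rows downward; lengths in m; the calibration is good to about 2 mm. A picture is of the moment at which its call begins. There is no depth.
- bot.close_job(): hands the job in; it is judged then, once.
The state is a dict: "time": time; "joint_positions": joint angles; "qvel": joint speeds; "tau": joint torques, N m; "tool_pos": TCP position; "tcp_rot": TCP orientation; "ft_force": force on the tool from outside, world axes, zero at the start; "moment": the same for the moment, N m; "grip_width": opening from 0.0 (shut) to 1.0 (fully open); "grip_force": force on a finger pad.
Only numpy, scipy, OpenCV 4.12 (cv2) and the standard library are available. Lean on these libraries where they do the work, as an engineer would, in place of code of your own. Each camera call takes 0.05 s, during which the arm holds its last target. There are 200 camera calls.

## Working session

There is one attempt and no reset: what is moved stays moved. The work goes in short steps, Python scripts to look and compute and a tool call to move; the robot and the scene stay as the last step left them, time stands still between calls to the robot, and variables do not carry over. Pictures are saved under pics/ and viewed, at most 10 in all, crops included, and the job is handed in when it is done.

Besides the shell and the picture viewer there is one more tool, called after "Emit:" as name(argument=value, ...), one argument or row to a line, values as JSON. play_rows: Moves the arm, as the interface text tells. Shift numbers are shares of 200 mm and turn numbers shares of pi rad, none past 1 either way. Its arguments: {"type":"object","properties":{"rows":{"type":"array","items":{"type":"array","items":{"type":"number","minimum":-1,"maximum":1}}},"grip":{"type":"number"},"force":{"type":"number"}},"required":["rows"]}

```bash
mkdir -p pics; python3 - <<'E'
from rig import bot, vision
import cv2,pickle
for n in ("scene","top"):
    f=vision.grab_frame(n); pickle.dump(f,open(f"pics/{n}0.pkl","wb"))
    im=cv2.cvtColor(f["pixels"],cv2.COLOR_RGB2BGR)
    cv2.imwrite(f"pics/{n}0.png",cv2.resize(im,(800,600),interpolation=cv2.INTER_CUBIC))
    print(n,f["fx"],f["cx"],f["R"],f["t"])
print(bot.state())
E
```

```text
scene 387.3712917306753 260.3272004429617 [[-0.30497852  0.95224334  0.01485648]
 [ 0.54941306  0.18866181 -0.81397298]
 [-0.7779032  -0.24008194 -0.58071273]] [ 0.18281182 -0.19811417  1.49608496]
top 404.67534526589736 259.04119143873515 [[ 0.00842748 -0.99985832  0.01457129]
 [-0.98974803 -0.01041815 -0.14244399]
 [ 0.14257562 -0.01322146 -0.9896956 ]] [-0.0095997   0.5488936   0.89843348]
{'time': 0.1, 'joint_positions': array([-1.26601217e+00,  3.20240349e-01,  1.56552511e+00, -9.25068966e-06,
        1.25741263e+00, -1.99870232e-02]), 'qvel': array([-8.19066079e-04,  2.61768869e-05, -3.31048321e-03,  1.05760673e-03,
        4.98939759e-04,  1.30278025e-03]), 'tau': array([-3.30882503e-04, -4.16412127e+01, -2.34707075e+01,  1.16612102e-05,
        4.79605034e-03,  2.72051267e-06]), 'tool_pos': array([ 0.1834425 , -0.54480559,  0.4039714 ]), 'tcp_rot': array([-3.09871488e+00, -5.07661209e-01,  3.66928641e-04]), 'ft_force': array([0.62714659, 0.05533775, 0.57176794]), 'moment': array([ 0.02688575, -0.0617991 ,  0.03618528]), 'grip_force': 0.0, 'grip_width': 0.9995039587627589}
```

View pics/scene0.png

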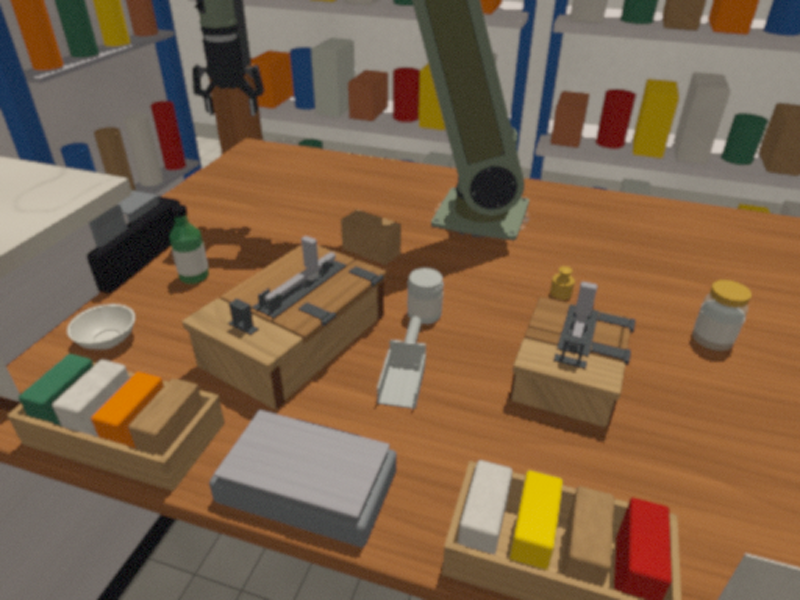

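View pics/top0.png

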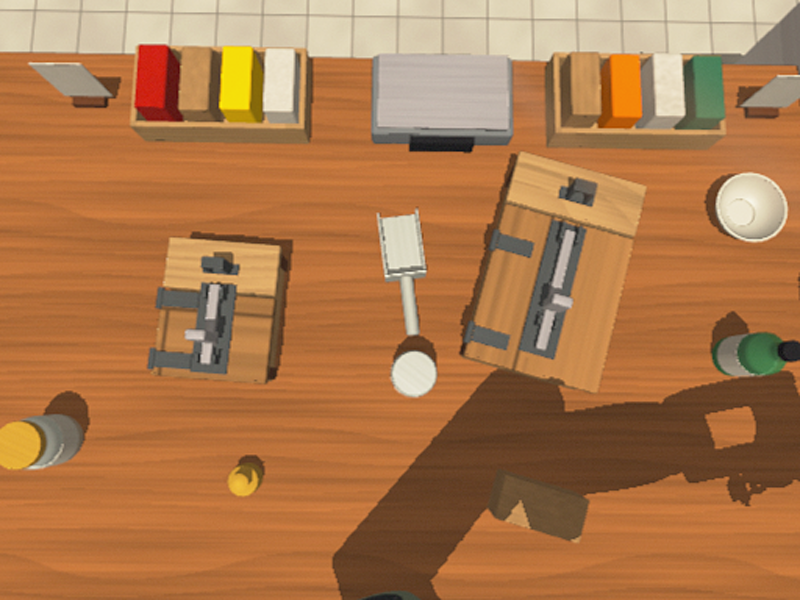

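The top view shows the long chest with lid corners near (518,153), (646,187), (598,391) and (464,357). Its tab is near (561,300) and the arch near (578,190). I'll enlarge both views.

```bash
python3 - <<'E'
import cv2,pickle,numpy as np
a=pickle.load(open("pics/top0.pkl","rb"))["pixels"][90:260,285:425]
b=pickle.load(open("pics/scene0.pkl","rb"))["pixels"][145:265,110:255]
a=cv2.resize(a,None,fx=3.5,fy=3.5,interpolation=cv2.INTER_CUBIC)
b=cv2.resize(b,None,fx=5,fy=5,interpolation=cv2.INTER_CUBIC)
cv2.imwrite("pics/c1.png",a[:,:,::-1]);cv2.imwrite("pics/c2.png",b[:,:,::-1])
E
```

```text
(no output)
```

View pics/c1.png

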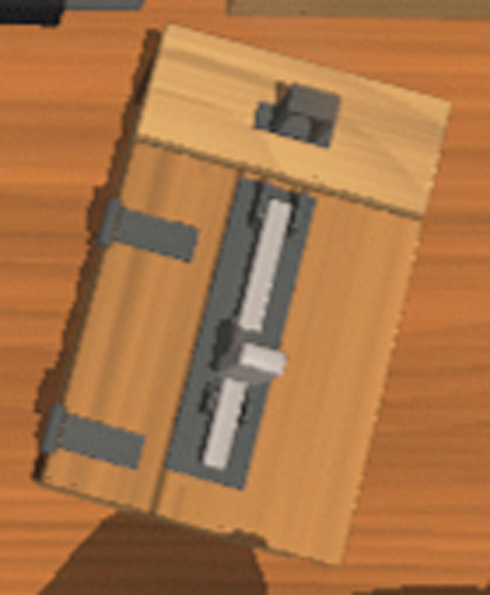

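View pics/c2.png

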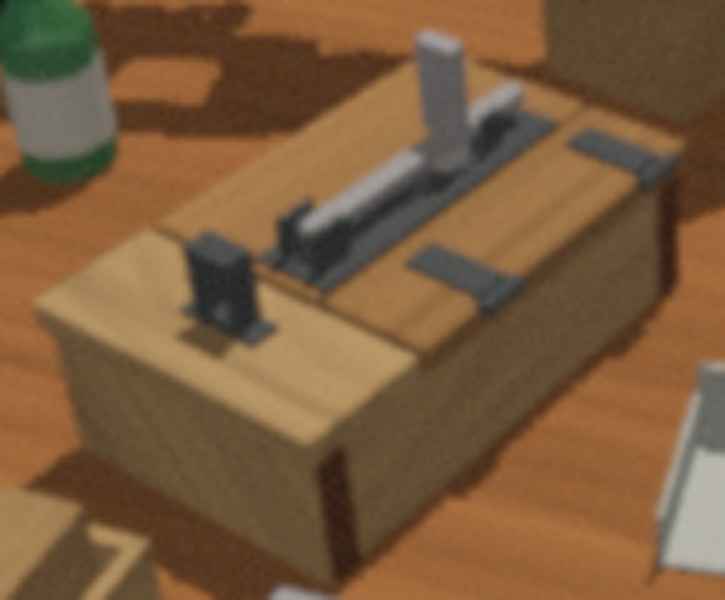

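Crop c1 gives the top-view lid corners as (168,27), (450,102), (340,565) and (42,483), with the tab top centred at (263,362). Crop c2 gives the scene-view lid corners as (35,303), (310,445) and (683,143), with the tab top at (440,40).

```bash
cat > h.py <<'E'
import pickle,numpy as np
from scipy.optimize import least_squares
def proj(f,X):
    c=f["R"]@X+f["t"]; return np.array([f["fx"]*c[0]/c[2]+f["cx"],f["fy"]*c[1]/c[2]+f["cy"]])
E
python3 - <<'E'
from h import *
T=pickle.load(open("pics/top0.pkl","rb"));S=pickle.load(open("pics/scene0.pkl","rb"))
a=lambda u,v:((np.array([u,v])+.5)/3.5-.5+[285,90]); b=lambda u,v:((np.array([u,v])+.5)/5-.5+[110,145])
P=[(T,a(168,27),.15,.09),(T,a(450,102),.15,-.09),(T,a(340,565),-.15,-.09),(T,a(42,483),-.15,.09),
(S,b(35,303),.15,-.09),(S,b(310,445),.15,.09),(S,b(683,143),-.15,.09),(T,a(263,362),None,0),(S,b(440,40),None,0)]
def w(p,x,y,z):
    c,s=np.cos(p[2]),np.sin(p[2]); return np.array([p[0]+c*x-s*y,p[1]+s*x+c*y,z])
def res(p):
    return np.concatenate([proj(f,w(p,p[3] if x is None else x,y,.181 if x is None else .1))-q for f,q,x,y in P])
r=least_squares(res,[.6,-.2,-.2,-.05]);p=r.x
print(p,r.fun.reshape(-1,2).round(1)); print("grip",w(p,p[3],0,.163), "home",w(p,.02,0,.163))
from scipy.spatial.transform import Rotation as R
from rig import bot
s=bot.state();M=R.from_rotvec(s["tcp_rot"]).as_matrix();print(M.round(3),s["tool_pos"])
E
```

```text
[ 0.58280448 -0.2162578  -0.26737381 -0.0596874 ] [[ 0.9  0.2]
 [-1.8  0.2]
 [-1.3 -1.5]
 [ 2.4 -1.3]
 [ 1.7 -1. ]
 [-0.4 -2.4]
 [-0.7 -0.9]
 [-0.2 -0.6]
 [ 0.5 -0.9]]
grip [ 0.5252379  -0.20048842  0.163     ] home [ 0.60209384 -0.22154179  0.163     ]
[[ 0.948  0.319 -0.   ]
 [ 0.319 -0.948  0.002]
 [ 0.    -0.002 -1.   ]] [ 0.1834425  -0.54480559  0.4039714 ]
```

The fit is good and the tab residuals are under 1 px. The plan is to turn the tool so it closes along chest x, which centres itself on the tab, then translate to above it.

Emit:
play_rows(
  rows=[
    [0,0,0,0,0,-0.0312],
    [0,0,0,0,0,-0.0312],
    [0,0,0,0,0,-0.0312],
    [0,0,0,0,0,-0.0312],
    [0,0,0,0,0,-0.0312],
    [0,0,0,0,0,-0.0312],
    [0,0,0,0,0,-0.0312],
    [0,0,0,0,0,-0.0312],
    [0,0,0,0,0,-0.0312],
    [0,0,0,0,0,-0.0312],
  ],
  grip=-1,
  force=40,
)

```text
time: 0.93
tool_pos: [0.1835, -0.5448, 0.4042]
tcp_rot: [-2.491, -1.913, -0.001]
ft_force: [-0.1, 0.7, -1.6]
grip_width: 1.002
grip_force: 0.0
```

```bash
cat >> h.py <<'E'
from scipy.spatial.transform import Rotation as Rot
def todo(target,yaw=-.267):
    from rig import bot
    s=bot.state();M=Rot.from_rotvec(s["tcp_rot"]).as_matrix()
    y=np.array([np.cos(yaw),np.sin(yaw),0]);z=np.array([0,0,-1.]);G=np.c_[np.cross(y,z),y,z]
    print("t",s["time"],"pos",s["tool_pos"].round(4),"shift",(M.T@(np.array(target)-s["tool_pos"])/.2).round(3),
      "turn",(Rot.from_matrix(M.T@G).as_rotvec()/np.pi).round(4),"F",s["ft_force"].round(1),s["grip_width"],s["grip_force"])
E
python3 -c "
from h import *;todo([.525,-.2005,.404])"
```

```text
t 0.9333 pos [ 0.1835 -0.5448  0.4042] shift [2.104e+00 1.206e+00 2.000e-03] turn [-0.0002 -0.0003  0.0019] F [-0.1  0.7 -1.6] 1.0020615373693482 0.0
```

Emit:
play_rows(
  rows=[
    [0.105,0.06,0,0,0,0],
    [0.105,0.06,0,0,0,0],
    [0.105,0.06,0,0,0,0],
    [0.105,0.06,0,0,0,0],
    [0.105,0.06,0,0,0,0],
    [0.105,0.06,0,0,0,0],
    [0.105,0.06,0,0,0,0],
    [0.105,0.06,0,0,0,0],
    [0.105,0.06,0,0,0,0],
    [0.105,0.06,0,0,0,0],
  ],
)

```text
time: 1.77
tool_pos: [0.3551, -0.3728, 0.4044]
tcp_rot: [-2.496, -1.907, 0.0]
ft_force: [0.4, -0.2, 0.5]
grip_width: 1.001
grip_force: 0.0
```

Emit:
play_rows(
  rows=[
    [0.105,0.06,0,0,0,0],
    [0.105,0.06,0,0,0,0],
    [0.105,0.06,0,0,0,0],
    [0.105,0.06,0,0,0,0],
    [0.105,0.06,0,0,0,0],
    [0.105,0.06,0,0,0,0],
    [0.105,0.06,0,0,0,0],
    [0.105,0.06,0,0,0,0],
    [0.105,0.06,0,0,0,0],
    [0,0,0,0,0,0],
  ],
)

```text
time: 2.6
tool_pos: [0.5105, -0.2174, 0.4041]
tcp_rot: [-2.492, -1.911, -0.003]
ft_force: [0.4, -0.8, 0.3]
grip_width: 0.999
grip_force: 0.0
```

```bash
python3 -c "
from h import *;todo([.525,-.2005,.404])
from rig import vision
import cv2
a=vision.grab_frame('scene')['pixels'][60:260,90:310]
cv2.imwrite('pics/c3.png',cv2.resize(a,None,fx=3,fy=3,interpolation=2)[:,:,::-1])"
```

```text
t 2.6 pos [ 0.5105 -0.2174  0.4041] shift [0.1   0.048 0.001] turn [ 0.0001 -0.0006  0.0014] F [ 0.4 -0.8  0.3] 0.9992361663522535 0.0
```

View pics/c3.png

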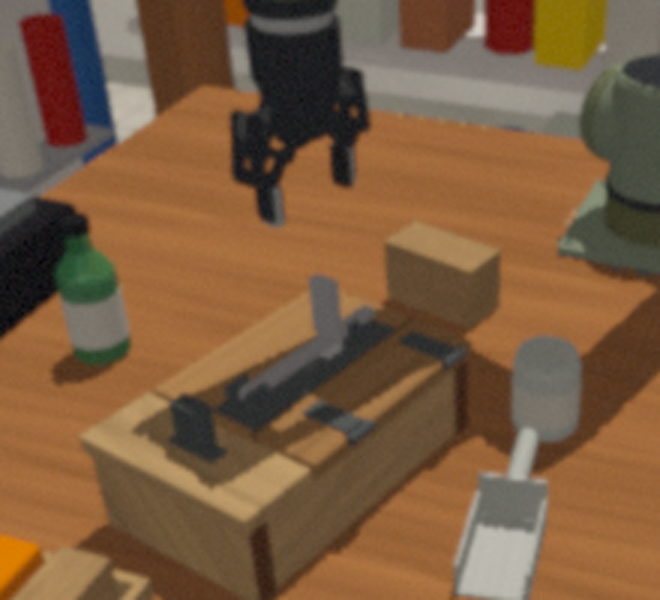

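The fingers, with their midpoint near (308,190), are above the chest and in line with the tab top at (323,280). I'll move over the tab and go partly down.

Emit:
play_rows(
  rows=[
    [0.05,0.024,0,0,0,0],
    [0.05,0.024,0,0,0,0.0014],
    [0,0,0.05,0,0,0],
    [0,0,0.05,0,0,0],
    [0,0,0.05,0,0,0],
    [0,0,0,0,0,0],
    [0,0,0,0,0,0],
  ],
)

```text
time: 3.23
tool_pos: [0.5223, -0.2034, 0.3735]
tcp_rot: [-2.499, -1.9, 0.002]
ft_force: [0.3, 0.9, 0.8]
grip_width: 1.001
grip_force: 0.0
```

```bash
python3 -c "
from h import *;todo([.525,-.2005,.32])
from rig import vision
import cv2
a=vision.grab_frame('scene')['pixels'][95:225,130:270]
b=vision.grab_frame('top')['pixels'][120:250,285:425]
cv2.imwrite('pics/c4.png',cv2.resize(np.hstack([a,b]),(800,371),interpolation=2)[:,:,::-1])"
```

```text
t 3.2333 pos [ 0.5223 -0.2034  0.3735] shift [0.017 0.01  0.267] turn [-0.0008 -0.     -0.0012] F [0.3 0.9 0.8] 1.0006154685514053 0.0
```

View pics/c4.png

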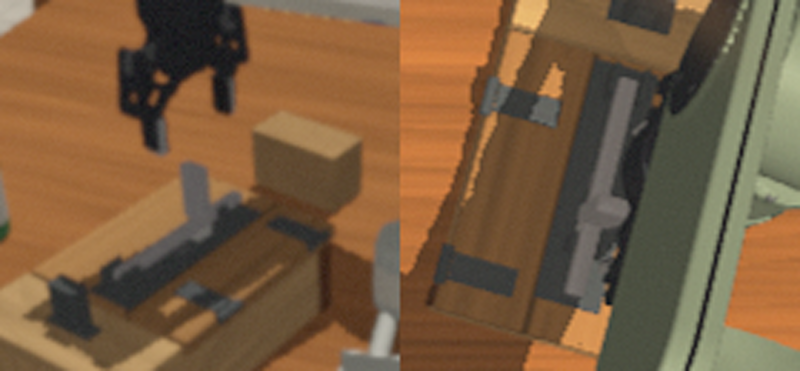

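In the top view the fingers look to be right of the tab at (605,212), which could be parallax. I'll check by projection.

```bash
python3 -c "
from h import *
T=pickle.load(open('pics/top0.pkl','rb'));S=pickle.load(open('pics/scene0.pkl','rb'))
print('cam',-T['R'].T@T['t'],-S['R'].T@S['t'])
k=800/280
p=np.array([.5223,-.2034,.3735]);y=np.array([.9645,-.264,0])
for n,q in [('tip+',p+y*.048+[0,0,-.163]),('tip-',p-y*.048+[0,0,-.163]),('tcp',p),('body',p+[0,0,-.1]),('tabtop',np.array([.5252,-.2005,.181]))]:
  print(n,(proj(S,q)-[130,95])*k,(proj(T,q)-[285,120])*k+[400,0])
"
```

```text
cam [0.41525255 0.00799872 0.96750214] [1.32840946 0.22247821 0.70482006]
tip+ [154.90006239 153.67939187] [645.94709068 137.19864462]
tip- [223.80409141 111.98611101] [611.93226601 275.0203819 ]
tcp [174.69794114 -40.67535568] [714.35873705 162.83575029]
body [184.7351636   69.31560982] [657.41930054 191.32641214]
tabtop [194.51749242 162.05418727] [613.03989584 207.16197176]
```

The tips project where they're seen, so the alignment is good. I'll descend and close.

Emit:
play_rows(
  rows=[
    [0.017,0.01,0.04,0,0,0],
    [0,0,0.05,0,0,0],
    [0,0,0.05,0,0,0],
    [0,0,0.05,0,0,0],
    [0,0,0.05,0,0,0],
    [0,0,0.025,0,0,0],
    [0,0,0,0,0,0],
    [0,0,0,0,0,0],
  ],
)

```text
time: 4.0
tool_pos: [0.5257, -0.2004, 0.3213]
tcp_rot: [-2.5, -1.902, 0.001]
ft_force: [-0.1, -0.8, -1.1]
grip_width: 0.995
grip_force: 0.0
```

Emit:
play_rows(
  rows=[
    [0,0,0,0,0,0],
    [0,0,0,0,0,0],
    [0,0,0,0,0,0],
    [0,0,0,0,0,0],
    [0,0,0,0,0,0],
    [0,0,0,0,0,0],
    [0,0,0,0,0,0],
    [0,0,0,0,0,0],
    [0,0,0,0,0,0],
    [0,0,0,0,0,0],
  ],
  grip=1,
  force=40,
)

```text
time: 4.83
tool_pos: [0.5258, -0.2004, 0.3221]
tcp_rot: [2.5, 1.901, 0.001]
ft_force: [0.5, -0.2, 2.2]
grip_width: 0.157
grip_force: 42.5
```

```bash
python3 -c "
from h import *;todo([.525,-.2005,.318])
from rig import vision
import cv2
a=vision.grab_frame('scene')['pixels'][95:225,130:270]
cv2.imwrite('pics/c5.png',cv2.resize(a,None,fx=4,fy=4,interpolation=2)[:,:,::-1])"
```

```text
t 4.8333 pos [ 0.5258 -0.2004  0.3221] shift [-0.002 -0.004  0.02 ] turn [ 0.0003  0.     -0.001 ] F [ 0.5 -0.2  2.2] 0.156855070697763 42.548089027404785
```

View pics/c5.png

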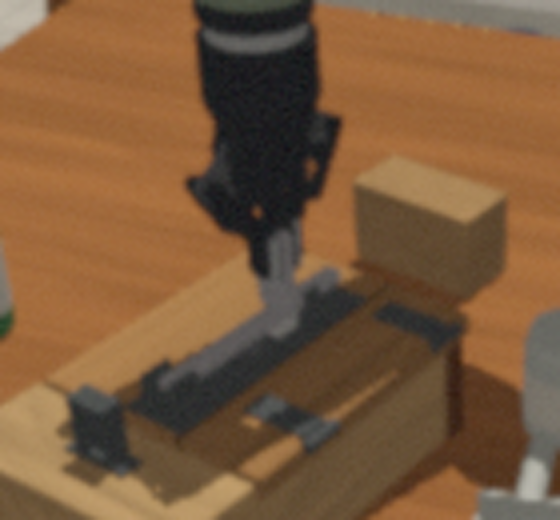

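The fingers hold the tab at (283,260) with an opening of 13.3 mm, so the grip is good. I'll lift about 12 mm.

Emit:
play_rows(
  rows=[
    [0,0,-0.02,0,0,0],
    [0,0,-0.02,0,0,0],
    [0,0,-0.02,0,0,0],
    [0,0,0,0,0,0],
    [0,0,0,0,0,0],
    [0,0,0,0,0,0],
  ],
)

```text
time: 5.38
tool_pos: [0.5256, -0.2003, 0.3336]
tcp_rot: [-2.5, -1.902, 0.0]
ft_force: [0.8, -0.8, -1.5]
grip_width: 0.155
grip_force: 42.0
```

```bash
python3 -c "
from h import *;todo([.525,-.2005,.334])"
```

```text
t 5.3833 pos [ 0.5256 -0.2003  0.3336] shift [-0.002 -0.003 -0.002] turn [-0.0001  0.     -0.001 ] F [ 0.8 -0.8 -1.5] 0.15530035225551092 41.966115832328796
```

Emit:
play_rows(
  rows=[
    [0,0.03,0,0,0,0],
    [0,0.03,0,0,0,0],
    [0,0.03,0,0,0,0],
    [0,0.03,0,0,0,0],
    [0,0.03,0,0,0,0],
    [0,0.03,0,0,0,0],
    [0,0.03,0,0,0,0],
    [0,0.03,0,0,0,0],
    [0,0,0,0,0,0],
  ],
)

```text
time: 6.13
tool_pos: [0.5733, -0.2135, 0.3336]
tcp_rot: [2.499, 1.901, 0.002]
ft_force: [1.7, -0.9, -2.1]
grip_width: 0.153
grip_force: 41.8
```

```bash
python3 -c "
from h import *;todo([.6021,-.2215,.334])"
```

```text
t 6.1333 pos [ 0.5733 -0.2135  0.3336] shift [-0.     0.15  -0.002] turn [ 0.0006  0.     -0.001 ] F [ 1.7 -0.9 -2.1] 0.15270961145206563 41.844402551651
```

Emit:
play_rows(
  rows=[
    [0,0.03,0,0,0,0],
    [0,0.03,0,0,0,0],
    [0,0.03,0,0,0,0],
    [0,0.02,0,0,0,0],
    [0,0.02,0,0,0,0],
    [0,0.01,0,0,0,0],
    [0,0,0,0,0,0],
    [0,0,0,0,0,0],
  ],
)

```text
time: 6.8
tool_pos: [0.5994, -0.2207, 0.3339]
tcp_rot: [2.499, 1.901, 0.002]
ft_force: [1.3, 0.1, -2.3]
grip_width: 0.158
grip_force: 41.8
```

Emit:
play_rows(
  rows=[
    [0,0.01,0,0,0,0],
    [0,0,0,0,0,0],
    [0,0,0,0,0,0],
  ],
)

```text
time: 7.05
tool_pos: [0.6008, -0.2211, 0.3338]
tcp_rot: [2.5, 1.902, 0.0]
ft_force: [0.2, 0.5, -2.2]
grip_width: 0.156
grip_force: 41.9
```

No stop reached yet, so I'll creep on until I feel contact.

Emit:
play_rows(
  rows=[
    [0,0.01,0,0,0,0],
    [0,0,0,0,0,0],
    [0,0,0,0,0,0],
  ],
)

```text
time: 7.3
tool_pos: [0.6027, -0.2216, 0.3337]
tcp_rot: [-2.5, -1.902, 0.0]
ft_force: [-2.1, 0.7, -1.2]
grip_width: 0.156
grip_force: 41.9
```

Emit:
play_rows(
  rows=[
    [0,0.01,0,0,0,0],
    [0,0,0,0,0,0],
    [0,0,0,0,0,0],
  ],
)

```text
time: 7.55
tool_pos: [0.6035, -0.2219, 0.3329]
tcp_rot: [-2.497, -1.899, 0.005]
ft_force: [-6.4, 1.8, -1.2]
grip_width: 0.157
grip_force: 41.9
```

The force of −6.4 N along the slide says it has reached the end stop, right where predicted. I'll back off 1 mm, lower, then open.

Emit:
play_rows(
  rows=[
    [0,-0.007,0.01,0,0,0],
    [0,0,0.015,0,0,0],
    [0,0,0.015,0,0,0],
    [0,0,0.012,0,0,0],
    [0,0,0.006,0,0,0],
    [0,0,0,0,0,0],
    [0,0,0,0,0,0],
  ],
)

```text
time: 8.13
tool_pos: [0.6029, -0.2217, 0.3221]
tcp_rot: [-2.499, -1.901, 0.002]
ft_force: [-4.8, 2.1, 0.6]
grip_width: 0.156
grip_force: 42.1
```

Emit:
play_rows(
  rows=[
    [0,0,0,0,0,0],
    [0,0,0,0,0,0],
    [0,0,0,0,0,0],
    [0,0,0,0,0,0],
    [0,0,0,0,0,0],
    [0,0,0,0,0,0],
    [0,0,0,0,0,0],
    [0,0,0,0,0,0],
  ],
  grip=-0.3,
)

```text
time: 8.8
tool_pos: [0.6034, -0.2219, 0.3221]
tcp_rot: [2.5, 1.902, 0.0]
ft_force: [0.1, -0.1, -0.6]
grip_width: 0.651
grip_force: 0.0
```

Released with no residual force. I'll go straight up and check.

Emit:
play_rows(
  rows=[
    [0,0,-0.05,0,0,0],
    [0,0,-0.1,0,0,0],
    [0,0,-0.1,0,0,0],
    [0,0,-0.1,0,0,0],
    [0,0,-0.1,0,0,0],
    [0,0,-0.05,0,0,0],
    [0,0,0,0,0,0],
    [0,0,0,0,0,0],
    [0,0,0,0,0,0],
  ],
)

```text
time: 9.55
tool_pos: [0.6031, -0.2218, 0.4208]
tcp_rot: [-2.499, -1.901, 0.002]
ft_force: [0.7, 0.0, -0.3]
grip_width: 0.651
grip_force: 0.0
```

```bash
python3 -c "
from h import *;todo([.6,-.22,.42])
from rig import vision
import cv2
f=vision.grab_frame('scene');a=f['pixels'][95:265,110:270]
print((proj(f,np.array([.6021,-.2215,.181]))-[110,95])*3.5)
cv2.imwrite('pics/c6.png',cv2.resize(a,None,fx=3.5,fy=3.5,interpolation=2)[:,:,::-1])"
```

```text
t 9.55 pos [ 0.6031 -0.2218  0.4208] shift [ 0.004 -0.017  0.004] turn [-0.0007 -0.0001 -0.001 ] F [ 0.7  0.  -0.3] 0.6511577648923095 0.0
[235.68173668 244.72023209]
```

View pics/c6.png

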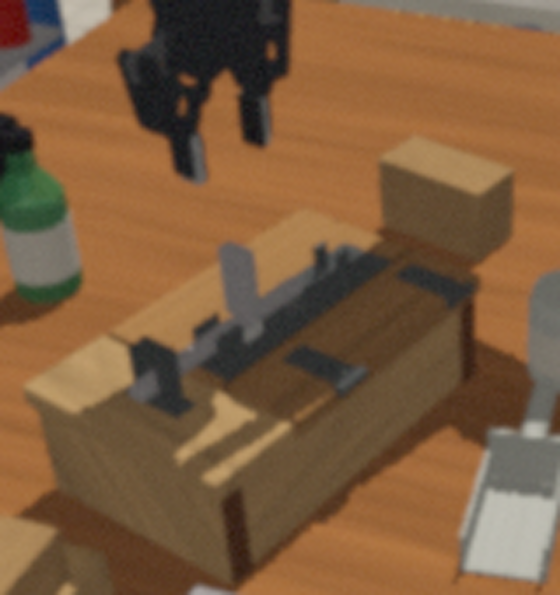

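The bolt goes through the arch, with its end showing at (140,388). The tab top at (236,247) matches the predicted home and lowered spot at (236,245), and the gripper is clear.

```bash
python3 -c "
from rig import bot
print(bot.close_job())"
```

```text
the job is handed in; nothing more can be done
None
```

The long chest's bolt is home through the keeper arch, dropped back down and released, the small chest's bolt was never approached, and the job is handed in; no verdict came back.

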